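# Seat the reference block and prop up its display stand

## Robot

A 6-joint arm with a two-finger parallel gripper is mounted at the origin on a cart in front of the work surface, level with it; the furniture and walls round the work are solid. World frame = base frame: x ahead of the robot, y to its left, z up, the work surface at z = 0. Lengths are in m, angles in rad, forces in N, time in s.
With the tool pointing down it reaches from about 0.375 to 0.975 m from the base axis. Payload 3.8 kg.
Tool frame: the origin (TCP) lies on the mounting face of the last link; the fingertips stand 173 mm ahead of it and the grasp point (between the pads) lies 155 mm ahead of it; z points along the fingers, y is the line along which they close (so a half turn about z gives the same grasp; the last joint's range is limited). The gripper opens to 85 mm and grips with 20 to 120 N. Pads are 22 mm wide; open, the fingers measure 114 mm over their backs; the gripper's body (76 mm by 85 mm) begins 54 mm behind the grasp point. The pads swing forward as they close: fully open they stand 13 mm farther back than shut.
Start: joints at [1.147, 0.264, 1.604, -0, 1.274, -0.037], TCP at [0.255, 0.625, 0.405] pointing down, gripper open.
Joint ranges: [-2.63, 2.63], [-0.94, 2.18], [0.31, 2.57], [-1.31, 4.45], [0, 2.66], [-2.55, 2.55]. Speed limits (rad/s): [2.57, 2.57, 3.14, 3.14, 3.14, 3.14].

## Interface

Orientations are given as a rotation vector (axis times angle).
In Python, from workcell import bot gives the robot as it stands.
- The arm moves only by the tool drive_tool, never from a script. Its argument "increments" is a list of rows, each an object with "delta_pos": the shift along the tool's x, y, z in mm, a list of three; "turn": the turn about the tool's z in rad; "jaw": the opening, from -1 (shut) to 1 (fully open). A call has 1 to 8 rows; each row shifts and turns the commanded pose from where the row before left it, along the tool's axes as they then stand; what a row does not reach is not made up. A row lasts 1/12 s, in which the tool goes at most 41.7 mm and 7.16 degrees, less where a joint would pass 70% of its speed; a pose out of reach is approached as far as the arm can. A call is refused whole if a number of a shift passes 41.7 or a number of a turn 0.125, either way. A call with a gripper value outside its range is refused whole. The fingers move at their own pace and stop on an object; "grip_force" is the grip in N (left out, the last holds). Time passes only in rows, so rows that do not move let the fingers close. It gives the time, the measured TCP pose, the force, the opening and the grip force at its end, in the units of the state.
- bot.read_state(): the state, without advancing time (a new reading comes with each control period).
- bot.read_camera(name): name is "side" or "top"; returns a dict with "pixels" (480x640x3 uint8, red, green, blue), "fovy" (degrees; the focal length in pixels is half the picture's height over the tangent of half this angle, whatever the lens; pixels are square), "cx", "cy" (the principal point, pixels), "camera_from_world" (4x4, takes a point from world to camera coordinates). Camera axes: x right, y down, z forward; pixel columns grow to the right and rows downward; lengths in m; the calibration is good to about 2 mm. A picture is of the moment at which its call begins. There is no depth.
- bot.finish_job(): hands the job in; it is judged then, once.
The state is a dict: "time": time; "q": joint angles; "joint_vel": joint speeds; "joint_torque": joint torques, N m; "tool_pos": TCP position; "tcp_rot": TCP orientation; "wrist_force": force on the tool from outside, world axes, zero at the start; "torque": the same for the moment, N m; "width": opening from 0.0 (shut) to 1.0 (fully open); "grip_force": force on a finger pad.
Only numpy, scipy, OpenCV 4.12 (cv2) and the standard library are available. Lean on these libraries where they do the work, as an engineer would, in place of code of your own. Each camera call takes 0.05 s, during which the arm holds its last target. There are 200 camera calls.

## Task

Press the loose steel reference block fully home in the empty round cutout of the foam insert on the folding display stand, while the deck still lies flat. Then take the red sleeve of the stand's spring-loaded prop leg, swing the leg up and over its over-centre point towards the front, and ease it on to its stop without letting it snap over or forcing it, so that the deck stands tilted on the locked leg with both blocks in it. Leave the petri dish, the dropper bottle and the loupe where they are.

Things in the scene. Friction and masses are not known exactly. Their poses are not given: they have to be found in the camera images.
- stand: folding display stand fixed to the bench: grey base 150 x 230 mm under a hinged deck lined with blue foam. Origin on the bench under its middle; x points away from the deck's hinge (which is at the front, robot's side), y to its left, z up. Base and cheeks reach x -78 to +72, y +-121 mm.
- deck_hinge (a point): middle of the deck's hinge line (along the stand's y), at x -65, z 38 mm in the stand's frame. Flat, the deck's foam covers x -58 to +62, y +-98 mm of the stand, its top face at z 57 mm. It has two round cutouts 61 mm across, 9 mm deep: the left one (+y) holds a steel block, 3 mm proud; the right one (-y) is empty.
- cutout (a point): centre of the yellow floor of the empty cutout, 9 mm below the foam's top face; moves with the deck, axes parallel to the stand's while the deck lies flat. Three springy foam lips grip the block there: set into the mouth it stops 3 to 4 mm deep; a push of about 3 to 10 N straight down on its middle sends it home on the floor.
- ref_block: loose steel hardness reference block, a plain disc 58 mm in diameter, 12 mm thick, about 0.24 kg, lying flat on the bench left or right of the stand; origin at the centre of its underside, z up. Home in the cutout it stands 3 mm proud of the foam.
- deck (a joint): tilt of the deck about its front hinge, rad; 0 lies flat, grows as its rear edge rises; only the prop leg keeps it up (about 0.27 to 0.44 on the locked leg)
- prop_leg (a joint): leg angle, rad: 0 folded level towards the stand's +x, pi/2 upright, growing on over towards -x. The crossbar lifts the deck from 0.3 on. Spring and deck drive it back to 0 up to about 2.0 (over-centre), past that on against a brass stop screw set anew each time (2.19 to 2.55): feel for it, a few N. Keep the sleeve under 50 mm/s there; let go short of the stop, the leg snaps over.
- leg_pivot (a point): middle of the leg's pivot axis (which runs along the stand's y), at x +15, y 0, z 20 mm in the stand's frame
- leg_grip (a point): centre of the red sleeve, 12 mm thick, 40 mm long along the stand's y, on the right (-y) end of the leg's crossbar: 45 mm from the pivot axis, 142 mm right of the pivot point; folded, 20 mm above the bench. Pinched from above (closing along the stand's x) it turns freely in the fingers as the leg swings. Moving it takes up to about 12 N.
- seated_block: steel reference block like the loose one, lying loose in the left (+y) cutout, home on its floor; origin at the centre of its underside
- left_cutout (a point): centre of the floor of the left cutout, on the deck
- petri_dish: clear, faintly white petri dish with lid, 63 mm in diameter, 15 mm high, loose, on the bench on the side of the stand where the block is not; origin at the centre of its underside
- dropper_bottle: small brown dropper bottle, 29 mm in diameter, 90 mm high, standing loose; origin at the centre of its underside
- loupe: black eye loupe, 37 mm in diameter, 31 mm high, standing loose; origin at the centre of its underside
Mind the look-alikes: they are no part of the job. What is shaped like the ref_block but turquoise is not meant. Leave any blue look-alike of the seated_block alone.

How it is judged:
On the way, in this order (a step that is already met when the one before it is completed fails the run):
1. the reference block is home in the empty cutout while the deck still lies flat (distance between ref_block and cutout below 0.004 m and angle between the z axis of ref_block and the z axis of cutout, either way round below 0.06 rad and value of joint deck below 0.03 rad), for 0.3 s.
2. the prop leg is over its centre and the deck stands on it (value of joint prop_leg above 2.12 rad and value of joint deck above 0.24 rad), for 0.2 s.
At the end, for the whole second after the job is handed in: Both blocks home in their cutouts (within 4 mm, the left one 5 mm, of the floor's centre; the new one square within 0.06 rad); leg past over-centre (above 2.12 rad), bearing on its stop (over 0.5 N); deck standing on it (above 0.24 rad); all at rest (all of step 2 and distance between ref_block and cutout below 0.004 m and angle between the z axis of ref_block and the z axis of cutout, either way round below 0.06 rad and distance between seated_block and left_cutout below 0.005 m and contact force between prop_leg_c2 and anything else above 0.5 N and velocity of joint each of prop_leg, deck below 0.05 rad/s and linear speed of ref_block below 0.02 m/s); the robot touches nothing.
It fails at once if the prop leg snaps over (swings forward faster than 2 rad/s past the over-centre point, beyond 2.1 rad) (value of joint prop_leg above 2.1 rad and velocity of joint prop_leg above 2 rad/s).
It fails at once if the leg is forced against its stop with more than 25 N (contact force between prop_leg_c2 and anything else above 25 N).
It fails at once if the petri dish, the dropper bottle or the loupe is moved by more than 30 mm (distance of any of petri_dish, dropper_bottle, loupe from where it was at the start of the episode above 0.03 m).
It also fails if it takes over 58 s, if anything falls off the work surface, if the arm or the gripper's body presses on something with over 40 N, if the wrist force passes 120 N, or if a joint passes its speed limit or range.

## Working session

There is one attempt and no reset: what is moved stays moved. The work goes in short steps, Python scripts to look and compute and a tool call to move; the robot and the scene stay as the last step left them, time stands still between calls to the robot, and variables do not carry over. Pictures are saved under pics/ and viewed, at most 10 in all, crops included, and the job is handed in when it is done.

Besides the shell and the picture viewer there is one more tool, called after "Request:" by a JSON object that holds its "fn" and its "kwargs", one argument or row to a line. drive_tool: Moves the arm, as the interface text tells. Its arguments: {"type":"object","properties":{"increments":{"type":"array"},"grip_force":{"type":"number"}},"required":["increments"]}

```bash
mkdir -p pics; ls; cat > h.py <<'E'
import numpy as np, cv2
from workcell import bot
def grab(name,fn):
    c=bot.read_camera(name); np.savez('pics/'+fn+'.npz',**{k:np.array(v) for k,v in c.items()})
    cv2.imwrite('pics/'+fn+'.png',c['pixels'][:,:,::-1]); return c
def load(fn): return np.load('pics/'+fn+'.npz')
def ray(c,u,v):
    f=240/np.tan(np.radians(float(c['fovy']))/2); T=c['camera_from_world']
    d=np.array([(u-float(c['cx']))/f,(v-float(c['cy']))/f,1]); R=T[:3,:3]
    return -R.T@T[:3,3], R.T@d
def onz(c,u,v,z):
    o,d=ray(c,u,v); return o+d*(z-o[2])/d[2]
def proj(c,p):
    f=240/np.tan(np.radians(float(c['fovy']))/2); T=c['camera_from_world']
    q=T[:3,:3]@np.array(p)+T[:3,3]; return np.array([float(c['cx'])+f*q[0]/q[2],float(c['cy'])+f*q[1]/q[2]])
def tri(a,ua,b,ub):
    o1,d1=ray(a,*ua); o2,d2=ray(b,*ub)
    t=np.linalg.lstsq(np.c_[d1,-d2],o2-o1,rcond=None)[0]
    p,q=o1+d1*t[0],o2+d2*t[1]; return (p+q)/2, np.linalg.norm(p-q)
E
python3 - <<'E'
from h import *
np.set_printoptions(precision=4,suppress=True)
for n in('top','side'):
    c=grab(n,n+'0'); print(n,c['fovy'],c['cx'],c['cy'],c['camera_from_world'])
print(bot.read_state())
E
```

```text
pics
top 45.817922153899104 313.35088377004683 241.58560473580553 [[ 0.0196 -0.9998 -0.0041 -0.1038]
 [-0.9876 -0.0187 -0.1557  0.5447]
 [ 0.1556  0.0071 -0.9878  1.4577]
 [ 0.      0.      0.      1.    ]]
side 52.10487744418449 313.03858182875734 243.80737446629374 [[ 0.9973 -0.0727 -0.0063 -0.5273]
 [-0.0495 -0.6106 -0.7904  0.024 ]
 [ 0.0536  0.7886 -0.6125  1.3973]
 [ 0.      0.      0.      1.    ]]
{'time': 0.1, 'q': array([ 1.1471,  0.2647,  1.6053,  0.    ,  1.2737, -0.0369]), 'joint_vel': array([-0.0014, -0.0008, -0.0028,  0.0002, -0.0006,  0.0005]), 'joint_torque': array([ -0.    , -51.6705, -36.859 ,  -0.0001,   0.0062,  -0.    ]), 'tool_pos': array([0.2545, 0.6248, 0.4035]), 'tcp_rot': array([-0.6037, -3.0825,  0.0032]), 'wrist_force': array([ 0.6201, -0.3475,  0.1373]), 'torque': array([ 0.021 , -0.019 ,  0.0452]), 'grip_force': 0.0, 'width': 1.001187880757574}
```

View pics/top0.png

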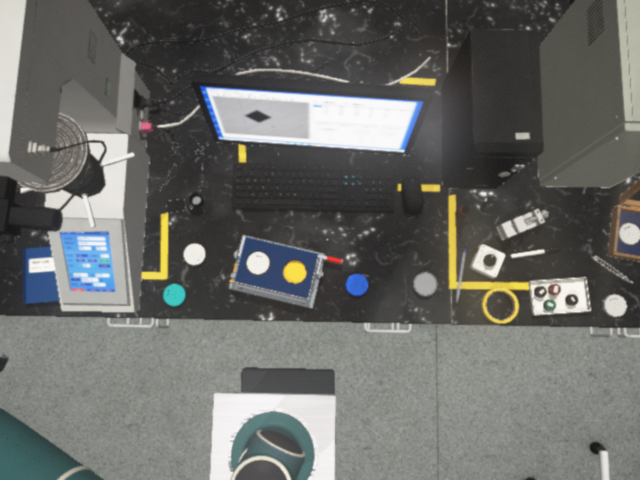

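View pics/side0.png

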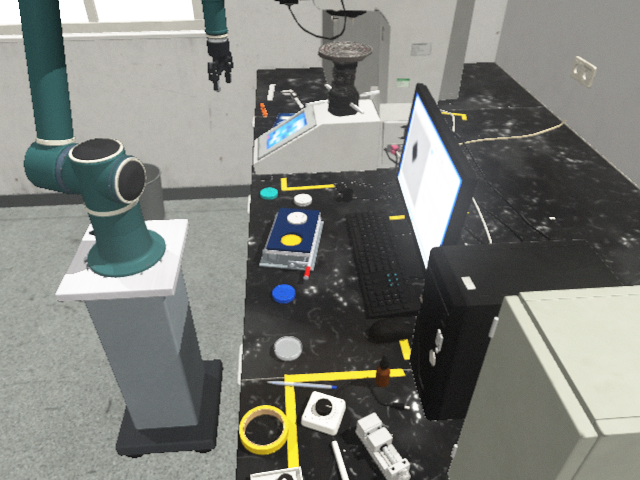

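```bash
python3 - <<'E'
from h import *
a=cv2.imread('pics/top0.png');b=cv2.imread('pics/side0.png')
A=cv2.resize(a[225:325,150:350],None,fx=4,fy=4,interpolation=cv2.INTER_CUBIC)
cv2.imwrite('pics/c1.png',A)
B=cv2.resize(b[175:375,240:440],None,fx=3,fy=3,interpolation=cv2.INTER_CUBIC)
cv2.imwrite('pics/c2.png',B)
E
```

```text
(no output)
```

View pics/c1.png

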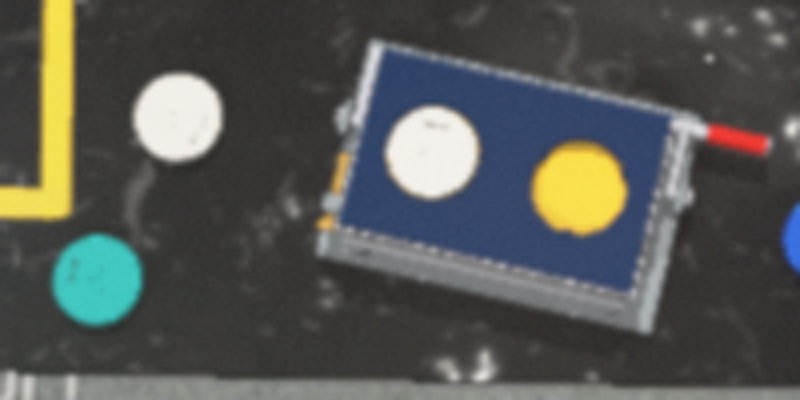

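View pics/c2.png

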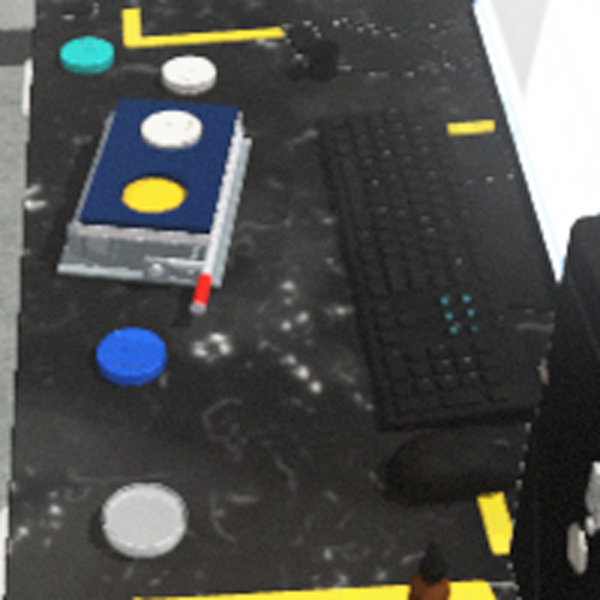

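Top crop: the white steel disc at top px (194,254) is the loose block. Look-alikes are turquoise (174,294), blue (357,285), petri dish (425,284, greyish and rimmed) and the seated block (258,262). The empty yellow cutout is at (294,272), and the red sleeve runs from (327,258) to (342,261).

```bash
cat > m.py <<'E'
from h import *
np.set_printoptions(precision=4,suppress=True)
def blob(c,cond,box):
    x0,y0,x1,y1=box; p=c['pixels'][y0:y1,x0:x1].astype(int)
    m=cond(p[...,0],p[...,1],p[...,2]).astype(np.uint8)
    n,l,s,ce=cv2.connectedComponentsWithStats(m); k=1+np.argmax(s[1:,4])
    cnt=max(cv2.findContours((l==k).astype(np.uint8),0,1)[0],key=len); bb=s[k]
    hull=cv2.minAreaRect(cnt)
    return ce[k]+[x0,y0],bb[:5]+[x0,y0,0,0,0],hull[2],np.array(cv2.boxPoints(hull))+[x0,y0]
white=lambda r,g,b:(r>140)&(g>140)&(b>140)
yel=lambda r,g,b:(r>150)&(b<120)&(g>120)
red=lambda r,g,b:(r>140)&(g<90)&(b<90)
blue=lambda r,g,b:(b>70)&(r<75)&(b>r+35)
E
python3 - <<'E'
from m import *
t,s=load('top0'),load('side0')
for n,f,bt,bs,z in[('ref',white,(175,240,212,272),(288,190,318,209),.012),('seat',white,(242,246,275,280),(280,208,312,228),.060),('cut',yel,(275,255,315,290),(275,230,306,249),.048),('red',red,(318,250,350,270),(295,262,318,284),.02)]:
    a=blob(t,f,bt);b=blob(s,f,bs)
    print(n,a[0],a[1],b[0],b[1]); print('  onz',onz(t,*a[0],z),onz(s,*b[0],z),'tri',*tri(t,a[0],s,b[0]))
    if n=='red': print(a[3],b[3])
a=blob(t,blue,(230,230,330,310)); print('foam box',a[0],a[1],a[3])
C=np.array([onz(t,*p,.057) for p in a[3]]); print(C, C.mean(0),[np.linalg.norm(C[i]-C[i-1]) for i in range(4)])
for q in((374/4+150,41/4+225),(690/4+150,115/4+225),(632/4+150,292/4+225),(340/4+150,225/4+225)): print(onz(t,*q,.057))
E
```

```text
ref [193.8743 253.8824] [183 244  22  21 374] [302.7927 198.9329] [294 194  18  12 164]
  onz [0.5118 0.2275 0.012 ] [0.5115 0.2205 0.012 ] tri [0.5122 0.2286 0.0069] 0.000576752591007614
seat [257.5209 262.6167] [246 252  23  23 407] [296.7186 217.5226] [287 212  20  12 199]
  onz [0.4858 0.0504 0.06  ] [0.4851 0.0472 0.06  ] tri [0.4856 0.0506 0.0577] 0.0009241747532893642
cut [294.3429 271.8513] [283 261  24  23 417] [290.6138 239.7672] [281 234  21  12 189]
  onz [ 0.4648 -0.0453  0.048 ] [ 0.4637 -0.0421  0.048 ] tri [ 0.4641 -0.0454  0.0506] 0.0009149049766984476
red [333.9077 259.2769] [327 256  15   8  65] [307.     271.1463] [304 267   6  10  41]
  onz [ 0.5034 -0.1489  0.02  ] [ 0.5022 -0.1456  0.02  ] tri [ 0.5025 -0.1489  0.0229] 0.0009690441825607876
[[326.7647 259.9412]
 [327.8824 255.4706]
 [341.0588 258.7647]
 [339.9412 263.2353]] [[303.7647 274.9412]
 [305.9412 266.2353]
 [310.4118 267.3529]
 [308.2353 276.0588]]
foam box [275.9784 267.1533] [ 236  238   81   59 2218] [[235.0028 280.2188]
 [245.1822 237.1522]
 [317.0404 254.1368]
 [306.861  297.2035]]
[[ 0.4392  0.1074  0.057 ]
 [ 0.5527  0.0854  0.057 ]
 [ 0.5114 -0.1037  0.057 ]
 [ 0.399  -0.0795  0.057 ]] [0.4755 0.0024 0.057 ] [np.float64(0.19125591723789698), np.float64(0.11558609923875161), np.float64(0.19353231147425137), np.float64(0.11495920272530481)]
[0.5576 0.09   0.057 ]
[ 0.5126 -0.1179  0.057 ]
[ 0.397  -0.0825  0.057 ]
[0.4365 0.1073 0.057 ]
```

```bash
cat > g.py <<'E'
from h import *
from scipy.spatial.transform import Rotation as Ro
np.set_printoptions(precision=4,suppress=True)
def stand2w(p,o=(.4735,.0028),psi=-.215):
    c,s=np.cos(psi),np.sin(psi); return np.array([o[0]+c*p[0]-s*p[1],o[1]+s*p[0]+c*p[1],p[2]])
def go(target,yaxis=None):
    s=bot.read_state(); R=Ro.from_rotvec(s['tcp_rot']).as_matrix()
    d=R.T@(np.array(target)-s['tool_pos'])*1000
    print('t',s['time'],'pos',s['tool_pos'],'z',R[:,2],'delta mm',d,'norm',np.linalg.norm(d),'F',s['wrist_force'],'w',s['width'],'q',s['q'])
    if yaxis is not None:
        y=R.T@np.array([*yaxis,0]); a=np.arctan2(-y[0],y[1]); print('turn',a,'or',a-np.sign(a)*np.pi)
E
python3 - <<'E'
from g import *
go((.512,.228,.25),(np.sin(.215),np.cos(.215)))
print('cut via foam',stand2w((.002,-.049,.048)),'sleeve',stand2w((.06,-.142,.02)))
E
```

```text
t 0.1 pos [0.2545 0.6248 0.4035] z [-0.0009 -0.0019 -1.    ] delta mm [-388.1985 -270.0734  153.9866] norm 497.3424950665555 F [ 0.6201 -0.3475  0.1373] w 1.001187880757574 q [ 1.1471  0.2647  1.6053  0.      1.2737 -0.0369]
turn -0.17179506387750682 or 2.9697975897122864
cut via foam [ 0.465  -0.0455  0.048 ] sleeve [ 0.5018 -0.1487  0.02  ]
```

Request:
{"fn": "drive_tool", "kwargs": {
  "increments": [
    {"delta_pos": [-29.8, -20.8, 11.8], "turn": 0, "jaw": 1},
    {"delta_pos": [-29.8, -20.8, 11.8], "turn": 0, "jaw": 1},
    {"delta_pos": [-29.8, -20.8, 11.8], "turn": 0, "jaw": 1},
    {"delta_pos": [-29.8, -20.8, 11.8], "turn": 0, "jaw": 1},
    {"delta_pos": [-29.8, -20.8, 11.8], "turn": 0, "jaw": 1},
    {"delta_pos": [-29.8, -20.8, 11.8], "turn": 0, "jaw": 1},
    {"delta_pos": [-29.8, -20.8, 11.8], "turn": 0, "jaw": 1},
    {"delta_pos": [-29.8, -20.8, 11.8], "turn": 0, "jaw": 1}
  ]
}}

```text
time: 0.77
tool_pos: [0.413, 0.3793, 0.3094]
tcp_rot: [-0.603, -3.083, 0.001]
wrist_force: [0.2, 0.1, -0.1]
width: 0.999
grip_force: 0.0
```

Request:
{"fn": "drive_tool", "kwargs": {
  "increments": [
    {"delta_pos": [-29.8, -20.8, 11.8], "turn": 0, "jaw": 1},
    {"delta_pos": [-29.8, -20.8, 11.8], "turn": 0, "jaw": 1},
    {"delta_pos": [-29.8, -20.8, 11.8], "turn": 0, "jaw": 1},
    {"delta_pos": [-29.8, -20.8, 11.8], "turn": 0, "jaw": 1},
    {"delta_pos": [-29.8, -20.8, 11.8], "turn": 0, "jaw": 1},
    {"delta_pos": [0, 0, 0], "turn": -0.086, "jaw": 1},
    {"delta_pos": [0, 0, 0], "turn": -0.086, "jaw": 1},
    {"delta_pos": [0, 0, 0], "turn": 0, "jaw": 1}
  ]
}}

```text
time: 1.43
tool_pos: [0.5115, 0.2274, 0.2504]
tcp_rot: [-0.337, -3.122, 0.001]
wrist_force: [-0.1, -0.0, 0.0]
width: 1.001
grip_force: 0.0
```

```bash
python3 - <<'E'
from g import *
go((.512,.228,.195),(np.sin(.215),np.cos(.215)))
t=grab('top','top1'); s=grab('side','side1')
p=np.array([.512,.228])
# predicted tip pixels
st=bot.read_state(); q=st['tool_pos']; print('tip px',proj(t,q-[0,0,.165]),proj(s,q-[0,0,.165]))
A=cv2.resize(t['pixels'][200:300,140:260,::-1],None,fx=4,fy=4,interpolation=cv2.INTER_CUBIC)
B=cv2.resize(s['pixels'][120:220,260:350,::-1],None,fx=4,fy=4,interpolation=cv2.INTER_CUBIC)
cv2.imwrite('pics/c3.png',np.hstack([A[:400],B[:400,:320]]))
E
```

```text
t 1.4333 pos [0.5115 0.2274 0.2504] z [-0.0016 -0.0006 -1.    ] delta mm [-0.4155  0.7088 55.3682] norm 55.374310462280384 F [-0.091  -0.0129  0.0134] w 1.0007633457176968 q [ 0.3738  0.1947  1.9946  0.0001  0.954  -0.9823]
turn 0.000250442831838238 or -3.141342210757955
tip px [187.3813 250.2075] [302.1195 177.806 ]
```

View pics/c3.png

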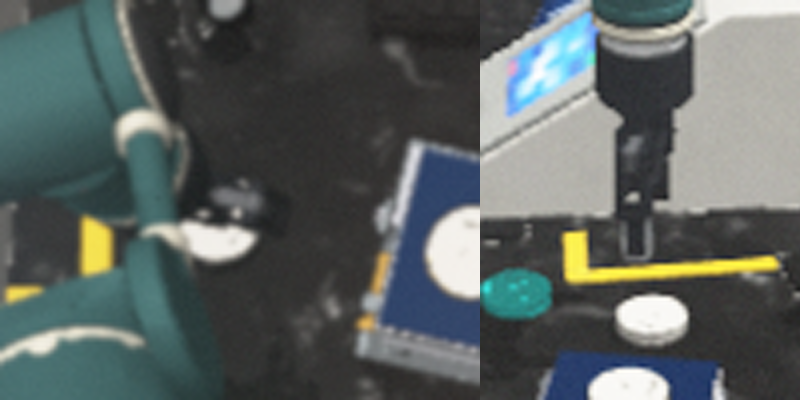

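```bash
python3 - <<'E'
from g import *
s=load('side1'); q=bot.read_state()['tool_pos']
for L in(.150,.155,.16,.165,.173): print(L,(proj(s,q+[-.213*.05,-.977*.05,-L])-[260,120])*4+[480,0])
E
```

```text
0.15 [637.7204 246.8995]
0.155 [637.8719 252.5541]
0.16 [638.0227 258.1858]
0.165 [638.173  263.7947]
0.173 [638.4121 272.7219]
```

Request:
{"fn": "drive_tool", "kwargs": {
  "increments": [
    {"delta_pos": [0, 0.5, 20], "turn": 0, "jaw": 0.6},
    {"delta_pos": [0, 0, 20], "turn": 0, "jaw": 0.6},
    {"delta_pos": [0, 0, 5], "turn": 0, "jaw": 0.6},
    {"delta_pos": [0, 0, 0], "turn": 0, "jaw": 0.6}
  ]
}}

```text
time: 1.87
tool_pos: [0.51, 0.2291, 0.2044]
tcp_rot: [-0.337, -3.12, 0.003]
wrist_force: [-0.4, 0.4, -0.6]
width: 0.803
grip_force: 0.0
```

```bash
python3 - <<'E'
from g import *
go((.512,.228,.18))
s=grab('side','side2');q=bot.read_state()['tool_pos']
for L in(.155,.16,.165,.17,.173): print(L,(proj(s,q+[-.213*.037,-.977*.037,-L])-[270,150])*8)
B=cv2.resize(s['pixels'][150:220,270:340,::-1],None,fx=8,fy=8,interpolation=cv2.INTER_CUBIC)
cv2.imwrite('pics/c4.png',B)
E
```

```text
t 1.8667 pos [0.51   0.2291 0.2044] z [-0.0041 -0.0016 -1.    ] delta mm [-2.2368 -0.6159 24.4162] norm 24.526151697592585 F [-0.4497  0.3535 -0.5967] w 0.8033844656828855 q [ 0.3777  0.2556  2.0213 -0.      0.8691 -0.9781]
0.155 [242.5616 346.5849]
0.16 [242.8423 357.4065]
0.165 [243.1218 368.1854]
0.17 [243.4003 378.9218]
0.173 [243.5669 385.3434]
```

View pics/c4.png

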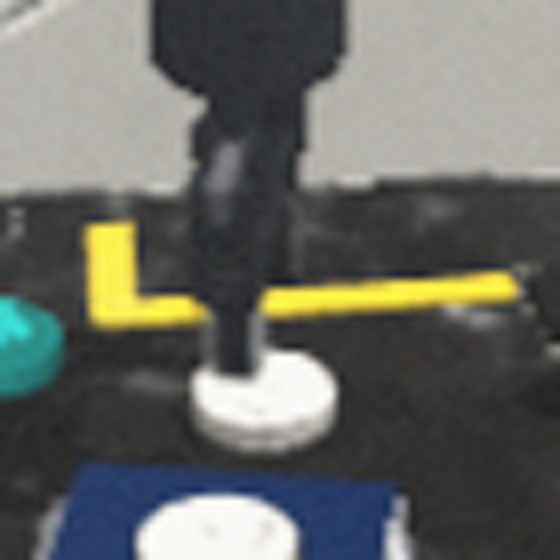

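Side crop: the near finger tip is at about (240,373) in the crop, so the tip is about 167 mm ahead of the TCP. The block lies just below and behind it, at (263,395).

Request:
{"fn": "drive_tool", "kwargs": {
  "increments": [
    {"delta_pos": [-2, -0.6, 10], "turn": 0, "jaw": 0.6},
    {"delta_pos": [0, 0, 10], "turn": 0, "jaw": 0.6},
    {"delta_pos": [0, 0, 6], "turn": 0, "jaw": 0.6},
    {"delta_pos": [0, 0, 3], "turn": 0, "jaw": 0.6},
    {"delta_pos": [0, 0, 0], "turn": 0, "jaw": 0.6},
    {"delta_pos": [0, 0, 0], "turn": 0, "jaw": 0.6}
  ]
}}

```text
time: 2.42
tool_pos: [0.5132, 0.228, 0.177]
tcp_rot: [-0.337, -3.123, 0.0]
wrist_force: [-0.4, -0.5, -0.1]
width: 0.797
grip_force: 0.0
```

Request:
{"fn": "drive_tool", "kwargs": {
  "increments": [
    {"delta_pos": [0, 0, 1.5], "turn": 0, "jaw": 0.2},
    {"delta_pos": [0, 0, 0], "turn": 0, "jaw": 0.2},
    {"delta_pos": [0, 0, 0], "turn": 0, "jaw": 0.1},
    {"delta_pos": [0, 0, 0], "turn": 0, "jaw": 0.1},
    {"delta_pos": [0, 0, 0], "turn": 0, "jaw": 0.1},
    {"delta_pos": [0, 0, 0], "turn": 0, "jaw": 0.1}
  ],
  "grip_force": 35
}}

```text
time: 2.92
tool_pos: [0.5137, 0.2281, 0.1766]
tcp_rot: [0.337, 3.122, 0.001]
wrist_force: [-1.8, -1.8, 5.4]
width: 0.654
grip_force: 36.7
```

Request:
{"fn": "drive_tool", "kwargs": {
  "increments": [
    {"delta_pos": [0, 0, -5], "turn": 0, "jaw": 0.1},
    {"delta_pos": [0, 0, -15], "turn": 0, "jaw": 0.1},
    {"delta_pos": [0, 0, -30], "turn": 0, "jaw": 0.1},
    {"delta_pos": [0, 0, -35], "turn": 0, "jaw": 0.1},
    {"delta_pos": [0, 0, -15], "turn": 0, "jaw": 0.1},
    {"delta_pos": [0, 0, 0], "turn": 0, "jaw": 0.1},
    {"delta_pos": [0, 0, 0], "turn": 0, "jaw": 0.1},
    {"delta_pos": [0, 0, 0], "turn": 0, "jaw": 0.1}
  ]
}}

```text
time: 3.58
tool_pos: [0.5123, 0.2277, 0.274]
tcp_rot: [-0.337, -3.121, 0.002]
wrist_force: [-0.4, 0.9, -2.4]
width: 0.643
grip_force: 38.0
```

```bash
python3 - <<'E'
from g import *
go((.465,-.0455,.275),(np.sin(.215),np.cos(.215)))
E
```

```text
t 3.5833 pos [0.5123 0.2277 0.274 ] z [-0.0028 -0.001  -1.    ] delta mm [ -12.0047 -277.0029   -0.616 ] norm 277.263549036806 F [-0.4202  0.9267 -2.36  ] w 0.6433768833320569 q [ 0.3738  0.1682  1.9759  0.0001  1.0005 -0.9822]
turn 0.00015217865335201273 or -3.141440474936441
```

Request:
{"fn": "drive_tool", "kwargs": {
  "increments": [
    {"delta_pos": [-1.5, -20, 0], "turn": 0, "jaw": 0.1},
    {"delta_pos": [-1.5, -38, 0], "turn": 0, "jaw": 0.1},
    {"delta_pos": [-1.5, -40, 0], "turn": 0, "jaw": 0.1},
    {"delta_pos": [-1.5, -40, 0], "turn": 0, "jaw": 0.1},
    {"delta_pos": [-1.5, -40, 0], "turn": 0, "jaw": 0.1},
    {"delta_pos": [-1.5, -40, 0], "turn": 0, "jaw": 0.1},
    {"delta_pos": [-1.5, -38, 0], "turn": 0, "jaw": 0.1},
    {"delta_pos": [-1.5, -21, 0], "turn": 0, "jaw": 0.1}
  ]
}}

```text
time: 4.25
tool_pos: [0.4636, -0.0478, 0.2731]
tcp_rot: [-0.338, -3.118, 0.001]
wrist_force: [0.3, 0.5, -2.4]
width: 0.651
grip_force: 38.0
```

Request:
{"fn": "drive_tool", "kwargs": {
  "increments": [
    {"delta_pos": [0, 0, 5], "turn": 0, "jaw": 0.1},
    {"delta_pos": [0, 0, 10], "turn": 0, "jaw": 0.1},
    {"delta_pos": [0, 0, 5], "turn": 0, "jaw": 0.1},
    {"delta_pos": [0, 0, 0], "turn": 0, "jaw": 0.1},
    {"delta_pos": [0, 0, 0], "turn": 0, "jaw": 0.1},
    {"delta_pos": [0, 0, 0], "turn": 0, "jaw": 0.1}
  ]
}}

```text
time: 4.75
tool_pos: [0.4661, -0.0442, 0.2553]
tcp_rot: [-0.334, -3.123, -0.0]
wrist_force: [0.1, 0.5, -2.3]
width: 0.652
grip_force: 38.1
```

```bash
python3 - <<'E'
from g import *
go((.465,-.0455,.235),(np.sin(.215),np.cos(.215)))
t=grab('top','top3'); s=grab('side','side3')
A=cv2.resize(t['pixels'][220:310,245:345,::-1],None,fx=4,fy=4,interpolation=cv2.INTER_CUBIC)
B=cv2.resize(s['pixels'][180:270,250:350,::-1],None,fx=4,fy=4,interpolation=cv2.INTER_CUBIC)
cv2.imwrite('pics/c5.png',np.hstack([A,B]))
E
```

```text
t 4.75 pos [ 0.4661 -0.0442  0.2553] z [-0.0009  0.0003 -1.    ] delta mm [ 0.7601 -1.5326 20.2969] norm 20.36882340770731 F [ 0.1175  0.4529 -2.2574] w 0.6517246143732712 q [-0.1477  0.0206  2.1789  0.0002  0.9431 -1.5056]
turn 0.0019403383152840864 or -3.139652315274509
```

View pics/c5.png

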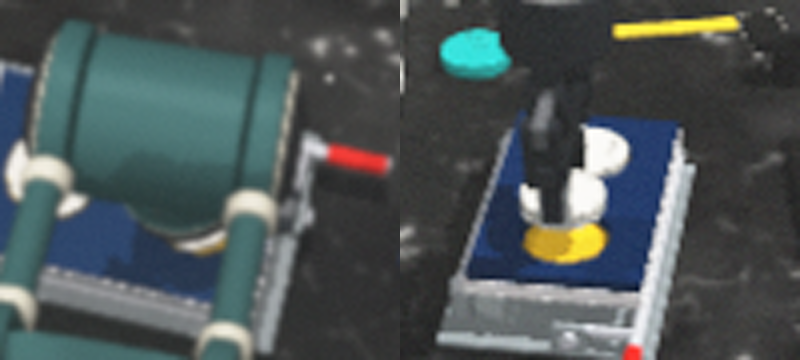

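```bash
python3 - <<'E'
from g import *
from m import blob,white,yel
s3,s0,t0,t3=load('side3'),load('side0'),load('top0'),load('top3')
th=np.linspace(0,2*np.pi,200)
def rim(c,x,y,zs): return np.vstack([[proj(c,(x+.029*np.cos(a),y+.029*np.sin(a),z)) for a in th] for z in zs])
q=np.array([.4661,-.0442,.2553])
for zb in(.074,.079,.084):
    r=rim(s3,q[0],q[1],(zb,zb+.012)); print(zb,r.min(0),r.max(0))
p=s3['pixels'].astype(int)[215:245,275:310]; 
for u in range(281,306,3): print(u,[int(x) for x in p[:,u-275].min(1)])
# rim edges in side0 for seat: predicted at estimated pose
r=rim(s0,.4858,.0504,(.060,)); print('seat pred',r.min(0),r.max(0)); 
EOF=0
E
```

```text
0.074 [280.3832 222.9004] [301.8171 239.0415]
0.079 [280.2964 221.4208] [301.78   237.5562]
0.084 [280.2093 219.9345] [301.7427 236.064 ]
281 [44, 41, 40, 43, 40, 42, 41, 47, 42, 40, 53, 179, 230, 241, 240, 227, 192, 151, 151, 145, 79, 34, 51, 55, 56, 43, 44, 55, 46, 31]
284 [72, 71, 57, 39, 44, 45, 50, 53, 47, 45, 48, 44, 126, 168, 172, 189, 202, 174, 135, 127, 138, 102, 56, 42, 42, 44, 38, 42, 41, 69]
287 [46, 44, 45, 43, 45, 40, 46, 52, 50, 43, 47, 49, 40, 43, 42, 41, 44, 47, 42, 43, 59, 127, 94, 49, 42, 44, 41, 44, 42, 43]
290 [51, 51, 48, 48, 42, 50, 47, 43, 39, 42, 46, 50, 65, 77, 83, 70, 65, 68, 68, 62, 75, 130, 109, 57, 45, 42, 40, 45, 40, 53]
293 [49, 45, 44, 43, 41, 39, 38, 174, 211, 232, 236, 236, 236, 242, 244, 244, 236, 229, 210, 173, 148, 154, 105, 59, 51, 48, 54, 54, 51, 54]
296 [187, 155, 169, 180, 185, 181, 178, 207, 233, 243, 246, 248, 247, 248, 247, 248, 247, 245, 206, 171, 174, 120, 63, 57, 51, 50, 57, 53, 52, 68]
299 [247, 247, 248, 247, 247, 248, 246, 242, 199, 178, 236, 245, 244, 246, 246, 236, 217, 195, 170, 171, 93, 51, 53, 55, 51, 53, 52, 57, 76, 70]
302 [237, 238, 233, 237, 244, 245, 235, 185, 126, 64, 41, 37, 39, 40, 37, 40, 35, 41, 38, 37, 35, 31, 35, 60, 68, 56, 42, 34, 35, 33]
305 [234, 246, 247, 247, 240, 211, 173, 112, 53, 38, 36, 41, 33, 38, 40, 40, 37, 39, 33, 37, 33, 36, 35, 36, 32, 36, 38, 35, 37, 35]
seat pred [286.9373 211.2875] [306.9054 222.653 ]
```

Request:
{"fn": "drive_tool", "kwargs": {
  "increments": [
    {"delta_pos": [0.8, -1.5, 6], "turn": 0, "jaw": 0.1},
    {"delta_pos": [0, 0, 7], "turn": 0, "jaw": 0.1},
    {"delta_pos": [0, 0, 4], "turn": 0, "jaw": 0.1},
    {"delta_pos": [0, 0, 1], "turn": 0, "jaw": 0.1},
    {"delta_pos": [0, 0, 0], "turn": 0, "jaw": 0.1},
    {"delta_pos": [0, 0, 0], "turn": 0, "jaw": 0.1}
  ]
}}

```text
time: 5.35
tool_pos: [0.4648, -0.0465, 0.2375]
tcp_rot: [-0.337, -3.123, -0.0]
wrist_force: [0.3, 0.1, -1.6]
width: 0.651
grip_force: 38.1
```

```bash
python3 - <<'E'
from g import *
from m import blob,white,yel
go((.465,-.0455,.2306),(np.sin(.215),np.cos(.215)))
s=grab('side','side4')
p=s['pixels'].astype(int)[230:256,272:312]
print(p.min(2)[:, ::2])
E
```

```text
t 5.35 pos [ 0.4648 -0.0465  0.2375] z [-0.0005  0.0001 -1.    ] delta mm [0.0451 0.99   6.9499] norm 7.020234506413012 F [ 0.284   0.0615 -1.5887] w 0.6513103812580769 q [-0.153   0.0442  2.1937  0.      0.9041 -1.5089]
turn 7.282980060775846e-05 or -3.1415198237891855
[[ 65  34  33  34  33  35  43  47  41  45 169 246 241 204  38  40  36  39
   34  32]
 [ 42  37  36  35  58  42  50  44  39  45 204 246 246 241  90  36  35  37
   37  33]
 [ 39  32  36  35 146  40  45  44  40  52 225 247 247 246 179  38  41  34
   35  37]
 [ 31  33  36  34 222 163  58  40  40  74 221 247 248 247 207  36  36  35
   34  29]
 [ 35  38  33  35 223 238 122  43  40  96 213 247 248 248 221  33  38  34
   35  38]
 [ 36  34  33  33 199 246 163  43  39  99 215 247 248 247 226  35  32  34
   35  34]
 [ 39  40  39  32 187 246 169  37  41  97 220 247 247 247 180  30  37  28
   37  31]
 [ 38  40  35  31 140 240 170  41  43  97 223 247 247 242 146  33  35  36
   35  35]
 [ 35  40  35  35 107 189 166  41  40 101 219 244 240 208 134  61  32  31
   35  31]
 [ 34  41  32  32  95 138 135  43  38  87 184 206 203 179 101  6
[... 681 characters left out ...]
  39  34
   35  32]
 [ 32  34  35  31  32  37  33  35  38  33  33  32  33  34  35  36  32  38
   35  36]
 [ 34  33  34  31  31  33  37  36  31  33  32  33  32  38  33  35  32  38
   35  46]
 [178 144 137  90  38  28  30  32  30  27  31  32  30  28  31  30  33  33
   31 105]
 [184 178 173 162 138 167 186 160 138 102  38  34  28  28  31  26  31  27
   27 129]
 [179 175 172 174 171 183 189 180 175 163 140 172 188 159 158  88  36  36
   32 188]
 [163 186 173 178 175 176 175 179 173 178 171 182 189 181 181 162 137 174
  183 213]
 [133 149 129 139 138 157 162 206 173 176 177 175 171 175 173 177 170 185
  191 217]
 [124 121 109 105 106 115 119 151 123 137 144 156 159 191 170 175 171 175
  172 207]]
```

Request:
{"fn": "drive_tool", "kwargs": {
  "increments": [
    {"delta_pos": [0, 0.8, 2], "turn": 0, "jaw": 0.1},
    {"delta_pos": [0, 0, 1.5], "turn": 0, "jaw": 0.1},
    {"delta_pos": [0, 0, 1], "turn": 0, "jaw": 0.1},
    {"delta_pos": [0, 0, 1], "turn": 0, "jaw": 0.1},
    {"delta_pos": [0, 0, 0], "turn": 0, "jaw": 0.1}
  ]
}}

```text
time: 5.82
tool_pos: [0.4653, -0.0457, 0.2323]
tcp_rot: [0.337, 3.123, -0.0]
wrist_force: [0.3, -0.3, -2.2]
width: 0.653
grip_force: 38.1
```

Request:
{"fn": "drive_tool", "kwargs": {
  "increments": [
    {"delta_pos": [0, 0, 1], "turn": 0, "jaw": 0.1},
    {"delta_pos": [0, 0, 0], "turn": 0, "jaw": 0.1}
  ]
}}

```text
time: 5.98
tool_pos: [0.4653, -0.0457, 0.2314]
tcp_rot: [0.337, 3.123, -0.0]
wrist_force: [1.1, -0.2, -0.6]
width: 0.655
grip_force: 38.1
```

Request:
{"fn": "drive_tool", "kwargs": {
  "increments": [
    {"delta_pos": [0, 0, 0.7], "turn": 0, "jaw": 0.1},
    {"delta_pos": [0, 0, 0.7], "turn": 0, "jaw": 0.1},
    {"delta_pos": [0, 0, 0], "turn": 0, "jaw": 0.1}
  ]
}}

```text
time: 6.23
tool_pos: [0.4655, -0.0457, 0.2302]
tcp_rot: [0.337, 3.122, -0.0]
wrist_force: [1.3, -1.3, -0.7]
width: 0.651
grip_force: 38.2
```

Request:
{"fn": "drive_tool", "kwargs": {
  "increments": [
    {"delta_pos": [0, 0, 0], "turn": 0, "jaw": 0.45},
    {"delta_pos": [0, 0, 0], "turn": 0, "jaw": 0.5},
    {"delta_pos": [0, 0, 0], "turn": 0, "jaw": 0.5},
    {"delta_pos": [0, 0, -20], "turn": 0, "jaw": 0.5},
    {"delta_pos": [0, 0, -25], "turn": 0, "jaw": -1},
    {"delta_pos": [0, 0, 0], "turn": 0, "jaw": -1},
    {"delta_pos": [0, 0, 0], "turn": 0, "jaw": -1},
    {"delta_pos": [0, 0, 0], "turn": 0, "jaw": -1}
  ]
}}

```text
time: 6.9
tool_pos: [0.4648, -0.0456, 0.2746]
tcp_rot: [-0.337, -3.123, -0.0]
wrist_force: [-0.2, 0.4, -0.2]
width: 0.183
grip_force: 0.0
```

```bash
python3 - <<'E'
from g import *
go((.465,-.0455,.2306))
s=grab('side','side5'); t=grab('top','top5')
B=cv2.resize(s['pixels'][190:260,260:340,::-1],None,fx=8,fy=8,interpolation=cv2.INTER_CUBIC)
cv2.imwrite('pics/c6.png',B)
E
```

```text
t 6.9 pos [ 0.4648 -0.0456  0.2746] z [-0.0003  0.0001 -1.    ] delta mm [-0.1778  0.119  43.9834] norm 43.9839133539514 F [-0.1667  0.4289 -0.2442] w 0.1834332595105952 q [-0.1511 -0.0081  2.1661  0.      0.9838 -1.5072]
```

View pics/c6.png

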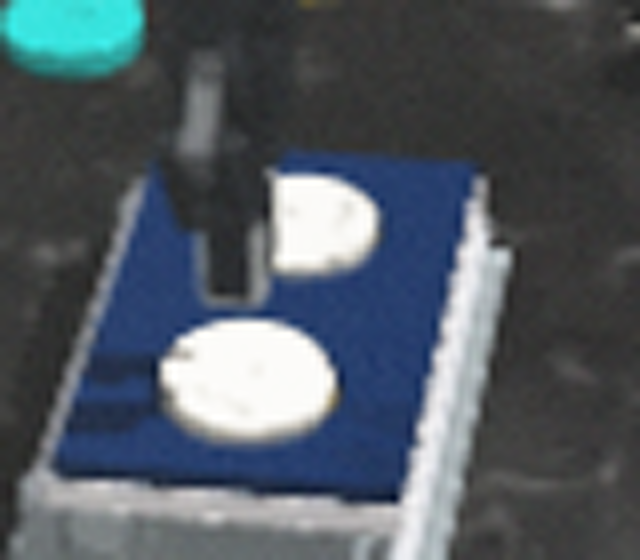

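Crop: the new block sits level in the right cutout at crop (250,380), with the shut gripper above it. Next I press it down with the shut fingers.

Request:
{"fn": "drive_tool", "kwargs": {
  "increments": [
    {"delta_pos": [0, 0, 15], "turn": 0, "jaw": -1},
    {"delta_pos": [0, 0, 12], "turn": 0, "jaw": -1},
    {"delta_pos": [0, 0, 4], "turn": 0, "jaw": -1},
    {"delta_pos": [0, 0, 0], "turn": 0, "jaw": -1},
    {"delta_pos": [0, 0, 0], "turn": 0, "jaw": -1}
  ]
}}

```text
time: 7.42
tool_pos: [0.4647, -0.0456, 0.2432]
tcp_rot: [-0.336, -3.122, -0.0]
wrist_force: [0.1, 1.5, -0.3]
width: -0.005
grip_force: 0.0
```

Request:
{"fn": "drive_tool", "kwargs": {
  "increments": [
    {"delta_pos": [0, 0, 1], "turn": 0, "jaw": -1},
    {"delta_pos": [0, 0, 1], "turn": 0, "jaw": -1},
    {"delta_pos": [0, 0, 1], "turn": 0, "jaw": -1}
  ]
}}

```text
time: 7.67
tool_pos: [0.4655, -0.0457, 0.2414]
tcp_rot: [0.337, 3.122, -0.0]
wrist_force: [0.7, 0.3, -0.5]
width: 0.001
grip_force: 0.0
```

Request:
{"fn": "drive_tool", "kwargs": {
  "increments": [
    {"delta_pos": [0, 0, 1], "turn": 0, "jaw": -1},
    {"delta_pos": [0, 0, 1], "turn": 0, "jaw": -1},
    {"delta_pos": [0, 0, 0], "turn": 0, "jaw": -1}
  ]
}}

```text
time: 7.92
tool_pos: [0.465, -0.0457, 0.2388]
tcp_rot: [-0.337, -3.123, 0.0]
wrist_force: [0.1, 0.4, 0.2]
width: 0.003
grip_force: 0.0
```

Request:
{"fn": "drive_tool", "kwargs": {
  "increments": [
    {"delta_pos": [0, 0, 1], "turn": 0, "jaw": -1},
    {"delta_pos": [0, 0, 0], "turn": 0, "jaw": -1}
  ]
}}

```text
time: 8.08
tool_pos: [0.465, -0.0456, 0.2378]
tcp_rot: [-0.337, -3.123, -0.0]
wrist_force: [-0.4, -0.1, -0.2]
width: -0.0
grip_force: 0.0
```

Request:
{"fn": "drive_tool", "kwargs": {
  "increments": [
    {"delta_pos": [0, 0, 1], "turn": 0, "jaw": -1},
    {"delta_pos": [0, 0, 0], "turn": 0, "jaw": -1}
  ]
}}

```text
time: 8.25
tool_pos: [0.4651, -0.0456, 0.2369]
tcp_rot: [0.337, 3.123, 0.0]
wrist_force: [0.1, 0.3, 0.0]
width: -0.0
grip_force: 0.3
```

Request:
{"fn": "drive_tool", "kwargs": {
  "increments": [
    {"delta_pos": [0, 0, 1], "turn": 0, "jaw": -1},
    {"delta_pos": [0, 0, 0], "turn": 0, "jaw": -1}
  ]
}}

```text
time: 8.42
tool_pos: [0.4651, -0.0456, 0.2358]
tcp_rot: [-0.337, -3.123, 0.0]
wrist_force: [0.1, -1.1, -0.3]
width: -0.001
grip_force: 0.0
```

Request:
{"fn": "drive_tool", "kwargs": {
  "increments": [
    {"delta_pos": [0, 0, 1], "turn": 0, "jaw": -1},
    {"delta_pos": [0, 0, 0], "turn": 0, "jaw": -1}
  ]
}}

```text
time: 8.58
tool_pos: [0.465, -0.0457, 0.2347]
tcp_rot: [-0.337, -3.123, 0.0]
wrist_force: [-0.4, -0.1, 0.3]
width: -0.0
grip_force: 0.0
```

Request:
{"fn": "drive_tool", "kwargs": {
  "increments": [
    {"delta_pos": [0, 0, 1], "turn": 0, "jaw": -1},
    {"delta_pos": [0, 0, 0], "turn": 0, "jaw": -1}
  ]
}}

```text
time: 8.75
tool_pos: [0.465, -0.0457, 0.2336]
tcp_rot: [-0.337, -3.123, 0.0]
wrist_force: [0.2, -0.2, 0.3]
width: 0.001
grip_force: 0.0
```

Request:
{"fn": "drive_tool", "kwargs": {
  "increments": [
    {"delta_pos": [0, 0, 1], "turn": 0, "jaw": -1},
    {"delta_pos": [0, 0, 0], "turn": 0, "jaw": -1}
  ]
}}

```text
time: 8.92
tool_pos: [0.4651, -0.0457, 0.2334]
tcp_rot: [-0.337, -3.123, 0.0]
wrist_force: [-2.7, -0.3, 5.0]
width: -0.002
grip_force: 2.7
```

Request:
{"fn": "drive_tool", "kwargs": {
  "increments": [
    {"delta_pos": [0, 0, 1], "turn": 0, "jaw": -1},
    {"delta_pos": [0, 0, 0], "turn": 0, "jaw": -1}
  ]
}}

```text
time: 9.08
tool_pos: [0.4653, -0.0457, 0.2333]
tcp_rot: [-0.337, -3.123, 0.0]
wrist_force: [-5.5, 1.3, 12.5]
width: 0.004
grip_force: 6.3
```

Request:
{"fn": "drive_tool", "kwargs": {
  "increments": [
    {"delta_pos": [0, 0, 0.7], "turn": 0, "jaw": -1},
    {"delta_pos": [0, 0, 0], "turn": 0, "jaw": -1}
  ]
}}

```text
time: 9.25
tool_pos: [0.4653, -0.0457, 0.2332]
tcp_rot: [-0.336, -3.123, 0.0]
wrist_force: [-7.3, 0.8, 17.7]
width: 0.004
grip_force: 8.8
```

Request:
{"fn": "drive_tool", "kwargs": {
  "increments": [
    {"delta_pos": [0, 0, -15], "turn": 0, "jaw": -1},
    {"delta_pos": [0, 0, -35], "turn": 0, "jaw": -1},
    {"delta_pos": [-10, -35, 0], "turn": 0, "jaw": 0},
    {"delta_pos": [-10, -35, 0], "turn": 0, "jaw": 0},
    {"delta_pos": [-10, -30, 0], "turn": 0, "jaw": 0},
    {"delta_pos": [0, 0, 0], "turn": 0.12, "jaw": 0},
    {"delta_pos": [0, 0, 0], "turn": 0.12, "jaw": 0},
    {"delta_pos": [0, 0, 0], "turn": 0.12, "jaw": 0}
  ]
}}

```text
time: 9.92
tool_pos: [0.473, -0.1507, 0.2811]
tcp_rot: [-0.902, -3.009, 0.0]
wrist_force: [-0.7, 0.5, 0.3]
width: 0.499
grip_force: 0.0
```

Request:
{"fn": "drive_tool", "kwargs": {
  "increments": [
    {"delta_pos": [0, 0, 0], "turn": 0.12, "jaw": 0},
    {"delta_pos": [0, 0, 0], "turn": 0.12, "jaw": 0},
    {"delta_pos": [0, 0, 0], "turn": 0.12, "jaw": 0},
    {"delta_pos": [0, 0, 0], "turn": 0.12, "jaw": 0},
    {"delta_pos": [0, 0, 0], "turn": 0.12, "jaw": 0},
    {"delta_pos": [0, 0, 0], "turn": 0.12, "jaw": 0},
    {"delta_pos": [0, 0, 0], "turn": 0.12, "jaw": 0},
    {"delta_pos": [0, 0, 0], "turn": 0.12, "jaw": 0}
  ]
}}

```text
time: 10.58
tool_pos: [0.473, -0.1498, 0.281]
tcp_rot: [-2.188, -2.254, 0.0]
wrist_force: [-0.3, -0.3, -0.1]
width: 0.497
grip_force: 0.0
```

Request:
{"fn": "drive_tool", "kwargs": {
  "increments": [
    {"delta_pos": [0, 0, 0], "turn": 0.12, "jaw": -0.3},
    {"delta_pos": [0, 0, 0], "turn": 0.12, "jaw": -0.3},
    {"delta_pos": [0, 0, 0], "turn": 0, "jaw": -0.3},
    {"delta_pos": [0, 0, 0], "turn": 0, "jaw": -0.3}
  ]
}}

```text
time: 10.92
tool_pos: [0.473, -0.1498, 0.2811]
tcp_rot: [-2.433, -1.988, 0.0]
wrist_force: [-0.4, -0.2, 0.1]
width: 0.35
grip_force: 0.0
```

```bash
python3 - <<'E'
from g import *
go(stand2w((.060,-.146,.24)),(np.cos(.215),-np.sin(.215)))
s=grab('side','side6'); t=grab('top','top6')
A=cv2.resize(t['pixels'][220:310,230:330,::-1],None,fx=4,fy=4,interpolation=cv2.INTER_CUBIC)
B=cv2.resize(s['pixels'][195:285,250:350,::-1],None,fx=4,fy=4,interpolation=cv2.INTER_CUBIC)
cv2.imwrite('pics/c7.png',np.hstack([A,B]))
E
```

```text
t 10.9167 pos [ 0.473  -0.1498  0.2811] z [-0.0002  0.     -1.    ] delta mm [ 2.7748 27.9474 41.0487] norm 49.7368268511489 F [-0.4285 -0.1699  0.131 ] w 0.34968432113903275 q [-0.3568  0.0401  2.1035 -0.0001  0.9982 -0.1561]
turn 0.014269471635826852 or -3.127323181953966
```

View pics/c7.png

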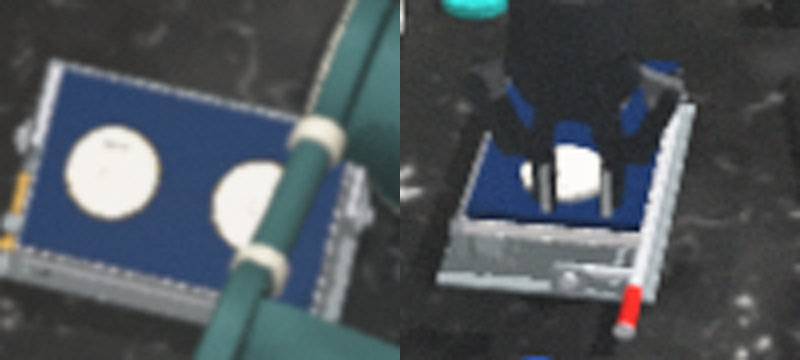

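Crop: both blocks show the same thin ring in their cutouts, so the new one is home. The sleeve is at side crop (630,310), and the open fingers are aligned with the stand's x.

Request:
{"fn": "drive_tool", "kwargs": {
  "increments": [
    {"delta_pos": [1.5, 14, 10], "turn": 0.014, "jaw": -0.3},
    {"delta_pos": [1.5, 15, 15], "turn": 0, "jaw": -0.3},
    {"delta_pos": [0, 0, 16], "turn": 0, "jaw": -0.3},
    {"delta_pos": [0, 0, 0], "turn": 0, "jaw": -0.3},
    {"delta_pos": [0, 0, 0], "turn": 0, "jaw": -0.3},
    {"delta_pos": [0, 0, 0], "turn": 0, "jaw": -0.3}
  ]
}}

```text
time: 11.52
tool_pos: [0.5019, -0.1529, 0.2405]
tcp_rot: [-2.449, -1.967, 0.0]
wrist_force: [-0.2, -0.0, 1.6]
width: 0.354
grip_force: 0.0
```

```bash
python3 - <<'E'
from g import *
w=stand2w((.0608,-.146,.183)); print(w)
go(w,(np.cos(.215),-np.sin(.215)))
E
```

```text
[ 0.5018 -0.1528  0.183 ]
t 11.5167 pos [ 0.5019 -0.1529  0.2405] z [-0.0003  0.0001 -1.    ] delta mm [ 0.049  -0.1859 57.4768] norm 57.477157643521245 F [-0.1741 -0.0035  1.5584] w 0.35372887785222484 q [-0.3432  0.1454  2.0751 -0.      0.9214 -0.1259]
turn -0.002191684952619395 or 3.1394009686371738
```

Request:
{"fn": "drive_tool", "kwargs": {
  "increments": [
    {"delta_pos": [0, 0.5, 15], "turn": 0, "jaw": -0.3},
    {"delta_pos": [0, 0, 15], "turn": 0, "jaw": -0.3},
    {"delta_pos": [0, 0, 12], "turn": 0, "jaw": -0.3},
    {"delta_pos": [0, 0, 10], "turn": 0, "jaw": -0.3},
    {"delta_pos": [0, 0, 5], "turn": 0, "jaw": -0.3},
    {"delta_pos": [0, 0, 0], "turn": 0, "jaw": -0.3},
    {"delta_pos": [0, 0, 0], "turn": 0, "jaw": -0.3}
  ]
}}

```text
time: 12.1
tool_pos: [0.5026, -0.1531, 0.1832]
tcp_rot: [-2.45, -1.967, 0.0]
wrist_force: [0.9, -0.3, 0.4]
width: 0.349
grip_force: 0.0
```

Request:
{"fn": "drive_tool", "kwargs": {
  "increments": [
    {"delta_pos": [0, 0, 0], "turn": 0, "jaw": -0.6},
    {"delta_pos": [0, 0, 0], "turn": 0, "jaw": -0.7},
    {"delta_pos": [0, 0, 0], "turn": 0, "jaw": -0.8},
    {"delta_pos": [0, 0, 0], "turn": 0, "jaw": -0.9},
    {"delta_pos": [0, 0, 0], "turn": 0, "jaw": -0.9},
    {"delta_pos": [0, 0, 0], "turn": 0, "jaw": -0.9}
  ],
  "grip_force": 50
}}

```text
time: 12.6
tool_pos: [0.5029, -0.1531, 0.1839]
tcp_rot: [2.449, 1.966, 0.001]
wrist_force: [-0.3, -0.6, 5.4]
width: 0.114
grip_force: 49.0
```

```bash
python3 - <<'E'
from g import *
go((.5018,-.1528,.183))
s=grab('side','side7')
B=cv2.resize(s['pixels'][220:290,270:350,::-1],None,fx=8,fy=8,interpolation=cv2.INTER_CUBIC)
cv2.imwrite('pics/c8.png',B)
E
```

```text
t 12.6 pos [ 0.5029 -0.1531  0.1839] z [ 0.0011 -0.0005 -1.    ] delta mm [ 0.0952 -1.1794  0.8757] norm 1.4720663515390977 F [-0.2759 -0.6256  5.4489] w 0.11380949161093404 q [-0.3429  0.2297  2.1038 -0.0001  0.8069 -0.125 ]
```

```bash
python3 - <<'E'
import numpy as np
th=np.arange(0,2.7,.09); y=45*np.cos(th); z=-45*np.sin(th)
for i in range(29): print(i+1,round(th[i+1],2),round(y[i+1]-y[i],1),round(z[i+1]-z[i],1),end=' | ')
E
cat > a.py <<'E'
from g import *
s=bot.read_state(); d=s['tool_pos']-[.5029,-.1531,.1839]; u=np.array([np.cos(.215),-np.sin(.215),0])
x=45+1000*d@u; z=1000*d[2]; F=s['wrist_force']; th=np.arctan2(z,x)
t=-np.sin(th)*u+np.cos(th)*np.array([0,0,1])
print('t',s['time'],'th',th,'r',np.hypot(x,z),'lat',1000*d@[.213,.977,0],'Ftan(on tool, + =fwd)',F@t,'Frad',F@(np.cos(th)*u+np.sin(th)*np.array([0,0,1])),'Fx,Fz',F@u,F[2],'w',s['width'])
E
```

```text
1 0.09 -0.2 -4.0 | 2 0.18 -0.5 -4.0 | 3 0.27 -0.9 -3.9 | 4 0.36 -1.3 -3.8 | 5 0.45 -1.6 -3.7 | 6 0.54 -1.9 -3.6 | 7 0.63 -2.2 -3.4 | 8 0.72 -2.5 -3.2 | 9 0.81 -2.8 -2.9 | 10 0.9 -3.1 -2.7 | 11 0.99 -3.3 -2.4 | 12 1.08 -3.5 -2.1 | 13 1.17 -3.7 -1.7 | 14 1.26 -3.8 -1.4 | 15 1.35 -3.9 -1.1 | 16 1.44 -4.0 -0.7 | 17 1.53 -4.0 -0.3 | 18 1.62 -4.0 0.0 | 19 1.71 -4.0 0.4 | 20 1.8 -4.0 0.7 | 21 1.89 -3.9 1.1 | 22 1.98 -3.8 1.4 | 23 2.07 -3.6 1.8 | 24 2.16 -3.5 2.1 | 25 2.25 -3.3 2.4 | 26 2.34 -3.0 2.7 | 27 2.43 -2.8 2.9 | 28 2.52 -2.5 3.2 | 29 2.61 -2.2 3.4 |
```

Request:
{"fn": "drive_tool", "kwargs": {
  "increments": [
    {"delta_pos": [0, -0.2, -4], "turn": 0, "jaw": -0.9},
    {"delta_pos": [0, -0.5, -4], "turn": 0, "jaw": -0.9},
    {"delta_pos": [0, -0.9, -4], "turn": 0, "jaw": -0.9},
    {"delta_pos": [0, -1.3, -3.8], "turn": 0, "jaw": -0.9},
    {"delta_pos": [0, 0, 0], "turn": 0, "jaw": -0.9}
  ]
}}

```text
time: 13.07
tool_pos: [0.5, -0.1525, 0.1995]
tcp_rot: [2.449, 1.966, 0.001]
wrist_force: [5.1, -3.0, -6.3]
width: 0.112
grip_force: 49.1
```

```bash
python3 a.py
```

```text
t 13.0667 th 0.3559756081299 r 44.83690979698744 lat -0.048957981938359985 Ftan(on tool, + =fwd) -7.842349128658078 Frad 3.0615877301346126 Fx,Fz 5.602745086920794 -6.283709634925841 w 0.11177740500621398
```

Request:
{"fn": "drive_tool", "kwargs": {
  "increments": [
    {"delta_pos": [0, -1.6, -3.7], "turn": 0, "jaw": -0.9},
    {"delta_pos": [0, -1.9, -3.6], "turn": 0, "jaw": -0.9},
    {"delta_pos": [0, -2.2, -3.4], "turn": 0, "jaw": -0.9},
    {"delta_pos": [0, -2.5, -3.2], "turn": 0, "jaw": -0.9},
    {"delta_pos": [0, -2.8, -2.9], "turn": 0, "jaw": -0.9},
    {"delta_pos": [0, -3.1, -2.7], "turn": 0, "jaw": -0.9},
    {"delta_pos": [0, 0, 0], "turn": 0, "jaw": -0.9}
  ]
}}

```text
time: 13.65
tool_pos: [0.4864, -0.1495, 0.2193]
tcp_rot: [2.448, 1.965, 0.002]
wrist_force: [5.5, -2.7, -5.1]
width: 0.115
grip_force: 49.3
```

```bash
python3 a.py
```

```text
t 13.65 th 0.8994628690080686 r 45.1626104194809 lat -0.04372084842638069 Ftan(on tool, + =fwd) -7.810868407446804 Frad -0.2451209598535793 Fx,Fz 5.963381844645749 -5.0505273525008825 w 0.11462887689363718
```

Tracking the arc well (r about 45 mm, tangential force about 8 N). Continuing.

Request:
{"fn": "drive_tool", "kwargs": {
  "increments": [
    {"delta_pos": [0, -3.3, -2.4], "turn": 0, "jaw": -0.9},
    {"delta_pos": [0, -3.5, -2.1], "turn": 0, "jaw": -0.9},
    {"delta_pos": [0, -3.7, -1.7], "turn": 0, "jaw": -0.9},
    {"delta_pos": [0, -3.8, -1.4], "turn": 0, "jaw": -0.9},
    {"delta_pos": [0, -3.9, -1.1], "turn": 0, "jaw": -0.9},
    {"delta_pos": [0, -4, -0.7], "turn": 0, "jaw": -0.9},
    {"delta_pos": [0, -4, -0.3], "turn": 0, "jaw": -0.9},
    {"delta_pos": [0, 0, 0], "turn": 0, "jaw": -0.9}
  ]
}}

```text
time: 14.32
tool_pos: [0.4607, -0.144, 0.2292]
tcp_rot: [2.448, 1.965, 0.001]
wrist_force: [3.8, -2.9, 1.9]
width: 0.113
grip_force: 49.9
```

```bash
python3 a.py
```

```text
t 14.3167 th 1.5311895103382596 r 45.35349431692999 lat -0.07085363931346578 Ftan(on tool, + =fwd) -4.219534241367374 Frad 2.034666424664226 Fx,Fz 4.2967906744028195 1.8659921152278773 w 0.1133641747231632
```

Request:
{"fn": "drive_tool", "kwargs": {
  "increments": [
    {"delta_pos": [0, -3, 0], "turn": 0, "jaw": -0.9},
    {"delta_pos": [0, -3, 0.2], "turn": 0, "jaw": -0.9},
    {"delta_pos": [0, -3, 0.4], "turn": 0, "jaw": -0.9},
    {"delta_pos": [0, -3, 0.6], "turn": 0, "jaw": -0.9},
    {"delta_pos": [0, -3, 0.8], "turn": 0, "jaw": -0.9},
    {"delta_pos": [0, -3, 1.0], "turn": 0, "jaw": -0.9},
    {"delta_pos": [0, -3, 1.2], "turn": 0, "jaw": -0.9},
    {"delta_pos": [0, 0, 0], "turn": 0, "jaw": -0.9}
  ]
}}

```text
time: 14.98
tool_pos: [0.4374, -0.1389, 0.2228]
tcp_rot: [-2.446, -1.965, 0.007]
wrist_force: [-5.0, -4.8, 3.4]
width: 0.111
grip_force: 50.1
```

```bash
python3 a.py
```

```text
t 14.9833 th 2.085834583358265 r 44.69870353288127 lat -0.0391683180674125 Ftan(on tool, + =fwd) 1.698229801129017 Frad 4.836034528422848 Fx,Fz -3.860001583968973 3.3721806282133997 w 0.11089836882636916
```

Request:
{"fn": "drive_tool", "kwargs": {
  "increments": [
    {"delta_pos": [0, -1, 0.3], "turn": 0, "jaw": -0.9},
    {"delta_pos": [0, -1, 0.5], "turn": 0, "jaw": -0.9},
    {"delta_pos": [0, -0.9, 0.6], "turn": 0, "jaw": -0.9},
    {"delta_pos": [0, 0, 0], "turn": 0, "jaw": -0.9}
  ]
}}

```text
time: 15.32
tool_pos: [0.4343, -0.1382, 0.2207]
tcp_rot: [-2.445, -1.964, 0.009]
wrist_force: [-5.0, -6.0, -1.1]
width: 0.119
grip_force: 49.8
```

```bash
python3 a.py
```

```text
t 15.3167 th 2.172017883458988 r 44.630801362375564 lat -0.06145068076287963 Ftan(on tool, + =fwd) 3.6242484928839267 Frad 1.1256372628582674 Fx,Fz -3.6254363228515185 -1.121805622492295 w 0.1193567581317182
```

Request:
{"fn": "drive_tool", "kwargs": {
  "increments": [
    {"delta_pos": [0, -0.7, 0.5], "turn": 0, "jaw": -0.9},
    {"delta_pos": [0, 0, 0], "turn": 0, "jaw": -0.9}
  ]
}}

```text
time: 15.48
tool_pos: [0.4334, -0.138, 0.22]
tcp_rot: [-2.444, -1.964, 0.009]
wrist_force: [-4.3, -4.9, -1.2]
width: 0.11
grip_force: 49.7
```

```bash
python3 a.py
```

```text
t 15.4833 th 2.195892813818878 r 44.55193348000656 lat -0.05597819287594419 Ftan(on tool, + =fwd) 3.271466859005122 Frad 0.9154751003527327 Fx,Fz -3.1885678843642404 -1.1720174553886313 w 0.10968780761415967
```

Request:
{"fn": "drive_tool", "kwargs": {
  "increments": [
    {"delta_pos": [0, -0.7, 0.5], "turn": 0, "jaw": -0.9},
    {"delta_pos": [0, 0, 0], "turn": 0, "jaw": -0.9}
  ]
}}

```text
time: 15.65
tool_pos: [0.4326, -0.1378, 0.2193]
tcp_rot: [-2.444, -1.964, 0.009]
wrist_force: [-4.7, -5.1, -0.4]
width: 0.12
grip_force: 49.6
```

```bash
python3 a.py
```

```text
t 15.65 th 2.2200890065943435 r 44.500943248175965 lat -0.04405657597921575 Ftan(on tool, + =fwd) 3.077615928809445 Frad 1.837820596156873 Fx,Fz -3.562545883631012 -0.39695235979114196 w 0.12041653121747695
```

Request:
{"fn": "drive_tool", "kwargs": {
  "increments": [
    {"delta_pos": [0, -0.8, 0.5], "turn": 0, "jaw": -0.9},
    {"delta_pos": [0, 0, 0], "turn": 0, "jaw": -0.9}
  ]
}}

```text
time: 15.82
tool_pos: [0.4318, -0.1376, 0.2187]
tcp_rot: [-2.444, -1.963, 0.01]
wrist_force: [-4.7, -5.3, -3.3]
width: 0.112
grip_force: 49.5
```

Request:
{"fn": "drive_tool", "kwargs": {
  "increments": [
    {"delta_pos": [0, -0.8, 0.6], "turn": 0, "jaw": -0.9},
    {"delta_pos": [0, 0, 0], "turn": 0, "jaw": -0.9}
  ]
}}

```text
time: 15.98
tool_pos: [0.4309, -0.1374, 0.2179]
tcp_rot: [-2.444, -1.963, 0.01]
wrist_force: [-4.4, -6.9, -3.5]
width: 0.116
grip_force: 49.4
```

Request:
{"fn": "drive_tool", "kwargs": {
  "increments": [
    {"delta_pos": [0, -0.8, 0.6], "turn": 0, "jaw": -0.9},
    {"delta_pos": [0, 0, 0], "turn": 0, "jaw": -0.9}
  ]
}}

```text
time: 16.15
tool_pos: [0.4301, -0.1373, 0.2172]
tcp_rot: [-2.444, -1.963, 0.01]
wrist_force: [-3.7, -5.9, -4.7]
width: 0.114
grip_force: 49.3
```

Request:
{"fn": "drive_tool", "kwargs": {
  "increments": [
    {"delta_pos": [0, -0.75, 0.65], "turn": 0, "jaw": -0.9},
    {"delta_pos": [0, 0, 0], "turn": 0, "jaw": -0.9}
  ]
}}

```text
time: 16.32
tool_pos: [0.4293, -0.1371, 0.2164]
tcp_rot: [-2.444, -1.963, 0.01]
wrist_force: [-3.8, -6.4, -4.4]
width: 0.118
grip_force: 49.2
```

Request:
{"fn": "drive_tool", "kwargs": {
  "increments": [
    {"delta_pos": [0, -0.75, 0.65], "turn": 0, "jaw": -0.9},
    {"delta_pos": [0, 0, 0], "turn": 0, "jaw": -0.9}
  ]
}}

```text
time: 16.48
tool_pos: [0.4285, -0.1369, 0.2157]
tcp_rot: [-2.444, -1.963, 0.01]
wrist_force: [-2.9, -6.0, -6.4]
width: 0.115
grip_force: 49.1
```

```bash
python3 a.py
```

```text
t 16.4833 th 2.34642349688863 r 44.48613191172968 lat -0.029339855315853924 Ftan(on tool, + =fwd) 5.5654556910617075 Frad -3.483256494346609 Fx,Fz -1.534784673536146 -6.3837143467152035 w 0.11453059702016101
```

Request:
{"fn": "drive_tool", "kwargs": {
  "increments": [
    {"delta_pos": [0, -0.6, 0.8], "turn": 0, "jaw": -0.9},
    {"delta_pos": [0, 0, 0], "turn": 0, "jaw": -0.9}
  ]
}}

```text
time: 16.65
tool_pos: [0.4279, -0.1368, 0.2149]
tcp_rot: [-2.444, -1.963, 0.01]
wrist_force: [-3.7, -6.3, -5.4]
width: 0.114
grip_force: 49.2
```

```bash
python3 a.py
```

```text
t 16.65 th 2.368426076652019 r 44.37779259213489 lat -0.04559303873202758 Ftan(on tool, + =fwd) 5.476412280826786 Frad -2.130391091099788 Fx,Fz -2.3000273963825433 -5.407359026966632 w 0.11440664752350095
```

Request:
{"fn": "drive_tool", "kwargs": {
  "increments": [
    {"delta_pos": [0, -0.65, 0.8], "turn": 0, "jaw": -0.9},
    {"delta_pos": [0, 0, 0], "turn": 0, "jaw": -0.9}
  ]
}}

```text
time: 16.82
tool_pos: [0.4275, -0.1367, 0.2144]
tcp_rot: [-2.444, -1.963, 0.01]
wrist_force: [-3.3, -5.9, -3.3]
width: 0.115
grip_force: 49.5
```

```bash
python3 a.py
```

```text
t 16.8167 th 2.381779551289366 r 44.34753776194877 lat -0.04781111836399887 Ftan(on tool, + =fwd) 3.7153208059460874 Frad -0.8299712246065738 Fx,Fz -1.957360932529001 -3.2651491703412296 w 0.11514702035519524
```

Request:
{"fn": "drive_tool", "kwargs": {
  "increments": [
    {"delta_pos": [0, -0.35, 0.4], "turn": 0, "jaw": -0.9},
    {"delta_pos": [0, 0, 0], "turn": 0, "jaw": -0.9}
  ]
}}

```text
time: 16.98
tool_pos: [0.4274, -0.1367, 0.2143]
tcp_rot: [-2.444, -1.964, 0.009]
wrist_force: [-3.6, -5.4, -2.1]
width: 0.113
grip_force: 49.6
```

```bash
python3 a.py
```

```text
t 16.9833 th 2.3859569657928015 r 44.37489184125495 lat -0.07651471394386178 Ftan(on tool, + =fwd) 3.1475167718052974 Frad 0.28017533047340737 Fx,Fz -2.362335921984409 -2.098744633418653 w 0.11271806346731744
```

Request:
{"fn": "drive_tool", "kwargs": {
  "increments": [
    {"delta_pos": [0, -0.35, 0.4], "turn": 0, "jaw": -0.9},
    {"delta_pos": [0, 0, 0], "turn": 0, "jaw": -0.9}
  ]
}}

```text
time: 17.15
tool_pos: [0.4272, -0.1367, 0.2141]
tcp_rot: [-2.445, -1.964, 0.009]
wrist_force: [-3.8, -6.1, -2.6]
width: 0.118
grip_force: 49.7
```

```bash
python3 a.py
```

```text
t 17.15 th 2.3922829520854054 r 44.38029417897167 lat -0.07309220454678567 Ftan(on tool, + =fwd) 3.566005458061236 Frad -0.04603369518179279 Fx,Fz -2.395221833595906 -2.6422388983360463 w 0.1177817633132857
```

Request:
{"fn": "drive_tool", "kwargs": {
  "increments": [
    {"delta_pos": [0, -0.35, 0.4], "turn": 0, "jaw": -0.9},
    {"delta_pos": [0, 0, 0], "turn": 0, "jaw": -0.9},
    {"delta_pos": [0, 0, 0], "turn": 0, "jaw": -0.9}
  ]
}}

```text
time: 17.4
tool_pos: [0.427, -0.1366, 0.214]
tcp_rot: [-2.445, -1.964, 0.008]
wrist_force: [-3.1, -5.8, -0.7]
width: 0.116
grip_force: 49.8
```

```bash
python3 a.py
```

```text
t 17.4 th 2.3976970481284345 r 44.39308630036058 lat -0.07089032275959184 Ftan(on tool, + =fwd) 1.7398111476758173 Frad 0.8905798481462401 Fx,Fz -1.833450662123474 -0.6771513605245256 w 0.1162461627934082
```

Request:
{"fn": "drive_tool", "kwargs": {
  "increments": [
    {"delta_pos": [0, -0.35, 0.4], "turn": 0, "jaw": -0.9},
    {"delta_pos": [0, 0, 0], "turn": 0, "jaw": -0.9},
    {"delta_pos": [0, 0, 0], "turn": 0, "jaw": -0.9}
  ]
}}

```text
time: 17.65
tool_pos: [0.4268, -0.1366, 0.2138]
tcp_rot: [-2.445, -1.964, 0.008]
wrist_force: [-4.2, -5.5, 0.7]
width: 0.117
grip_force: 49.9
```

```bash
python3 a.py
```

```text
t 17.65 th 2.403912561945158 r 44.40357870836656 lat -0.06604705615841411 Ftan(on tool, + =fwd) 1.4363345482195693 Frad 2.6155559251712797 Fx,Fz -2.901631811114245 0.696220198527425 w 0.116558600475219
```

Request:
{"fn": "drive_tool", "kwargs": {
  "increments": [
    {"delta_pos": [0, 0, 0], "turn": 0, "jaw": -0.72},
    {"delta_pos": [0, 0, 0], "turn": 0, "jaw": -0.66},
    {"delta_pos": [0, 0, 0], "turn": 0, "jaw": -0.6},
    {"delta_pos": [0, 0, 0], "turn": 0, "jaw": -0.5},
    {"delta_pos": [0, 0, 0], "turn": 0, "jaw": -0.4},
    {"delta_pos": [0, 0, 0], "turn": 0, "jaw": -0.3},
    {"delta_pos": [0, 0, 0], "turn": 0, "jaw": -0.3}
  ]
}}

```text
time: 18.23
tool_pos: [0.4294, -0.1367, 0.2154]
tcp_rot: [-2.45, -1.967, -0.0]
wrist_force: [0.3, -0.1, 0.3]
width: 0.347
grip_force: 0.0
```

Request:
{"fn": "drive_tool", "kwargs": {
  "increments": [
    {"delta_pos": [0, 0, -5], "turn": 0, "jaw": -0.3},
    {"delta_pos": [0, 0, -12], "turn": 0, "jaw": -0.3},
    {"delta_pos": [0, 0, -25], "turn": 0, "jaw": -0.3},
    {"delta_pos": [0, 0, -35], "turn": 0, "jaw": -0.3},
    {"delta_pos": [35, 0, -10], "turn": 0, "jaw": -0.3},
    {"delta_pos": [35, 0, 0], "turn": 0, "jaw": -0.3},
    {"delta_pos": [35, 0, 0], "turn": 0, "jaw": -0.3},
    {"delta_pos": [0, 0, 0], "turn": 0, "jaw": -0.3}
  ]
}}

```text
time: 18.9
tool_pos: [0.4529, -0.0303, 0.3037]
tcp_rot: [-2.446, -1.971, -0.006]
wrist_force: [-0.6, -0.2, 0.0]
width: 0.35
grip_force: 0.0
```

```bash
python3 - <<'E'
from g import *
go((.42,-.2,.3))
s=grab('side','side9'); t=grab('top','top9')
A=cv2.resize(t['pixels'][220:320,230:330,::-1],None,fx=4,fy=4,interpolation=cv2.INTER_CUBIC)
B=cv2.resize(s['pixels'][190:290,250:350,::-1],None,fx=4,fy=4,interpolation=cv2.INTER_CUBIC)
cv2.imwrite('pics/c9.png',np.hstack([A,B]))
E
```

```text
t 18.9 pos [ 0.4529 -0.0303  0.3037] z [ 0.0028  0.0023 -1.    ] delta mm [-172.8324    3.9334    3.2709] norm 172.90814136000586 F [-0.5566 -0.1857  0.0006] w 0.34986456101274405 q [-0.1227 -0.0719  2.1665  0.003   1.0445  0.0903]
```

View pics/c9.png

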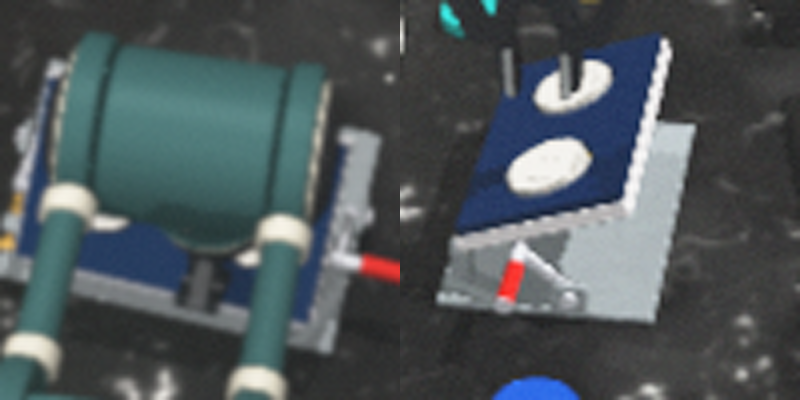

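The crop shows the deck tilted on the leg, which has swung over to the front (sleeve at side crop (512,280)), with both blocks in it. I'll raise the tool clear and check the sleeve position.

Request:
{"fn": "drive_tool", "kwargs": {
  "increments": [
    {"delta_pos": [0, 0, -30], "turn": 0, "jaw": -0.3},
    {"delta_pos": [0, 0, -35], "turn": 0, "jaw": -0.3},
    {"delta_pos": [0, 0, -35], "turn": 0, "jaw": -0.3},
    {"delta_pos": [0, 0, 0], "turn": 0, "jaw": -0.3},
    {"delta_pos": [0, 0, 0], "turn": 0, "jaw": -0.3},
    {"delta_pos": [0, 0, 0], "turn": 0, "jaw": -0.3},
    {"delta_pos": [0, 0, 0], "turn": 0, "jaw": -0.3},
    {"delta_pos": [0, 0, 0], "turn": 0, "jaw": -0.3}
  ]
}}

```text
time: 19.67
tool_pos: [0.4513, -0.0346, 0.4005]
tcp_rot: [-2.449, -1.964, 0.004]
wrist_force: [-0.4, 1.1, -0.5]
width: 0.347
grip_force: 0.0
```

```bash
python3 - <<'E'
from g import *
from m import blob,red
s=grab('side','side10'); print(blob(s,red,(260,240,310,285))[0])
for th in(2.12,2.25,2.39): print(th,proj(s,stand2w((.015+.045*np.cos(th),-.142,.02+.045*np.sin(th)))))
E
```

```text
[277.3415 259.7561]
2.12 [280.7404 258.4761]
2.25 [279.003  259.3162]
2.39 [277.3537 260.4285]
```

Leg at about 2.39 rad, at rest, robot clear. Handing in.

```bash
python3 -c "
from workcell import bot
print(bot.finish_job())"
```

```text
the job is handed in; nothing more can be done
None
```

I handed the job in at about 20 s. By my measurements the reference block is home in the right cutout and the deck stands tilted on the leg at about 2.39 rad, against its stop with both blocks in; the robot is clear and was never near the dish, bottle or loupe, but the hand-in gave no verdict.

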